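# Lid over the buckle

### The arm

A 7-joint arm with a two-finger parallel gripper is mounted at the origin on the work surface. World frame = base frame: x ahead of the robot, y to its left, z up, the work surface at z = 0. Lengths are in m, angles in rad, forces in N, time in s.
With the tool pointing down it reaches from about 0.425 to 0.875 m from the base axis. Payload 4.7 kg.
Tool frame: the origin (TCP) lies midway between the tips of the shut fingers; the grasp point (between the pads) lies 19 mm behind it; z points along the fingers, x is the direction in which the jaws open and shut, and the axes are right-handed (so a half turn about z gives the same grasp; the last joint's range is limited). The gripper opens to 87 mm and grips with 3 to 60 N. Pads are 19 mm wide; open, the fingers measure 117 mm over their backs; the gripper's body (75 mm by 190 mm) begins 51 mm behind the grasp point.
Start: joints at [-1.324, 0.321, -0.07, 1.45, 0.023, 1.371, -0.057], TCP at [0.15, 0.632, 0.223] pointing down, gripper open.
Joint ranges: [-2.86, 2.86], [-0.3, 2.09], [-1.38, 1.24], [0.06, 2.45], [-1.56, 4.7], [0.09, 2.05], [-2.69, 2.69]. Speed limits (rad/s): [2.57, 2.57, 3.14, 3.14, 3.14, 3.14, 3.14].

### API

Orientations are given as a rotation vector (axis times angle).
In Python, from bench import get_state, eyes, ticket gives the robot as it stands.
- The arm moves only by the tool carry_out, never from a script. Its argument "motion" is a list of rows, each a list of 2 entries, a list of its own where there are three numbers: the shift along the world's x, y, z in m, then the turn about the world's z in rad. A call has 1 to 20 rows; each row is the pose to reach, as a shift and turn from the pose commanded when the call began; what a row does not reach only later rows make up. A row lasts 1/10 s, in which the tool goes at most 50 mm and 8.59 degrees, less where a joint would pass 70% of its speed; a pose out of reach is approached as far as the arm can. A call with a gripper value outside its range is refused whole. "grip" is the gripper command: -1 is fully open, 1 is shut, values between are in proportion, set as the call begins (left out, the last holds). The fingers move at their own pace and stop on an object; "squeeze" is the grip in N (left out, the last holds). Time passes only in rows, so rows that repeat a pose let the fingers close. It gives the time, the measured TCP pose, the force and the opening at its end, in the units of the state.
- get_state(): the state, without advancing time (a new reading comes with each control period).
- eyes.get_image(name): name is "scene" or "side" or "wrist"; returns a dict with "pixels" (384x512x3 uint8, blue, green, red), "mtx" (3x3 intrinsics, pixels), "dist_coeffs" ([k1, k2, p1, p2, k3] as OpenCV has them; the pictures are not rectified), "extrinsics" (4x4, takes a point from camera to world coordinates). Camera axes: x right, y down, z forward; pixel columns grow to the right and rows downward; lengths in m; the calibration is good to about 2 mm. A picture is of the moment at which its call begins. There is no depth.
- ticket.close_job(): hands the job in, once; it reports no verdict.
The state is a dict: "time": time; "joint_positions": joint angles; "qd": joint speeds; "joint_torque": joint torques, N m; "position": TCP position; "tool_rot": TCP orientation; "ft_force": force on the tool from outside, world axes, zero at the start; "torque": the same for the moment, N m; "grip_width": opening from 0.0 (shut) to 1.0 (fully open).
Only numpy, scipy, OpenCV 4.12 (cv2) and the standard library are available. Lean on these libraries where they do the work, as an engineer would, in place of code of your own. Each camera call takes 0.05 s, during which the arm holds its last target. There are 200 camera calls.

### The job

One of the two wooden trays holds a brass belt buckle, the other a blue thread spool. Take the orange lid from its sloping stand, set it (do not drop it) into the recess of the tray with the buckle and press it down until it lies level and flush with the tray's rim all round; its stiff rubber supports hold it up until it is pressed. Leave the buckle and the spool in their trays and do not disturb the jar or the hammer.

Things in the scene. Friction and masses are not known exactly. Their poses are not given: they have to be found in the camera images.
- lid: orange rectangular lid, 130 (x) x 100 (y) x 12 thick (mm), about 0.22 kg, origin at the centre of its underside, z out of its top. On its top a black grip bar in the middle, 14 wide (x) x 60 long (y) x 24 tall, so its top is 36 mm from the underside. The same if turned half round about z. It starts lying on the stand, tilted 32 degrees.
- lid_grip (a point): centre of the top face of the lid's black grip bar, 36 mm above the lid's underside; axes as the lid's
- stand: fixed metal stand with a board sloping 32 degrees, 150 mm up the slope x 120 mm wide, low edge towards the robot (its -x side), with a small lip along the low edge; base plate 170 x 140. Origin at the centre of the base; the middle of the sloping surface, on which the lid lies, is 66 mm above the origin. About 106 mm high at the top edge.
- tray_a: one of two identical fixed wooden trays, 160 (x) x 130 (y) x 50 high (all in mm), origin at the centre of its underside, z up. A well 96 x 82 with a black-lined floor 8 above the table; round it, 38 above the table, a level ledge in a recess 136 (x) x 106 (y) and 12 deep, up to the rim at 50, that takes the lid with 3 mm to spare on each side.
- tray_b: the other of two identical fixed wooden trays, 160 (x) x 130 (y) x 50 high (all in mm), origin at the centre of its underside, z up. A well 96 x 82 with a black-lined floor 8 above the table; round it, 38 above the table, a level ledge in a recess 136 (x) x 106 (y) and 12 deep, up to the rim at 50, that takes the lid with 3 mm to spare on each side.
- tray_a_seat (a point): centre of the recess of tray_a at the height of its ledge (38 mm above the table), where the lid's underside centre comes to lie; axes as the tray's. At each x end of the recess, centred 57 mm from this point, a black rubber support bar 14 (x) x 60 (y) stands 3 to 7 mm above the ledge; it slides straight down with stiff friction (about 4 N) and stays where pushed.
- tray_b_seat (a point): the same point of tray_b. At each x end of the recess, centred 57 mm from this point, a black rubber support bar 14 (x) x 60 (y) stands 3 to 7 mm above the ledge; it slides straight down with stiff friction (about 4 N) and stays where pushed.
- buckle: brass belt buckle, a flat rectangular frame 60 x 50 x 11 mm, lying in the well of one of the trays; origin at the centre of its underside
- spool: blue thread spool, 50 mm across x 26 mm high, standing in the well of the other tray; origin at the centre of its underside
- jar: amber glass glue jar with white cap, 66 mm across x 85 mm high, standing beyond the trays; origin at the centre of its underside
- hammer: small hammer 240 mm long lying on the table beyond the trays, its length along its x axis; origin near its middle, on the table
Things that resemble listed ones, but are neither listed nor needed, are in the scene too. Leave any green, purple or red look-alike of the lid alone.

How it is judged:
At the end, for the whole second after the job is handed in: The lid rests in the recess of the tray that holds the buckle: within 8 mm of the recess centre, its underside at most 2 mm above the ledge and tilted under 0.025 rad, at rest; buckle and spool are still down in the wells (((horizontal distance between buckle and tray_a_seat below 0.045 m and horizontal distance between lid and tray_a_seat below 0.008 m and z of lid in the frame of tray_a_seat between -0.004 and 0.002 m) or (horizontal distance between buckle and tray_b_seat below 0.045 m and horizontal distance between lid and tray_b_seat below 0.008 m and z of lid in the frame of tray_b_seat between -0.004 and 0.002 m)) and angle between lid's own z axis and vertical below 0.025 rad and linear speed of lid below 0.02 m/s and ((horizontal distance between spool and tray_a_seat below 0.045 m and height (world z) of spool below 0.03 m) or (horizontal distance between spool and tray_b_seat below 0.045 m and height (world z) of spool below 0.03 m)) and height (world z) of buckle below 0.02 m); the robot touches nothing.
It fails at once if the lid is dropped (moves faster than 0.5 m/s with no finger on it) (linear speed of lid above 0.5 m/s and contact force between the fingers and lid below 0.05 N).
It fails at once if the buckle or the spool is moved more than 30 mm (distance of any of buckle, spool from where it was at the start of the episode above 0.03 m).
It fails at once if the jar or the hammer is moved more than 20 mm (distance of any of jar, hammer from where it was at the start of the episode above 0.02 m).
It also fails if it takes over 54 s, if anything falls off the work surface, if the arm or the gripper's body presses on something with over 40 N, if the wrist force passes 120 N, or if a joint passes its speed limit or range.

## Working session

There is one attempt and no reset: what is moved stays moved. The work goes in short steps, Python scripts to look and compute and a tool call to move; the robot and the scene stay as the last step left them, time stands still between calls to the robot, and variables do not carry over. Pictures are saved under pics/ and viewed, about 8 in all and at most 12, crops included, and the job is handed in when it is done.

Besides the shell and the picture viewer there is one more tool, called after "Request:" by a JSON object that holds its "name" and its "arguments", one argument or row to a line. carry_out: Moves the arm, as the interface text tells. Its arguments: {"type":"object","properties":{"motion":{"type":"array","items":{"type":"array"}},"grip":{"type":"number"},"squeeze":{"type":"number"}},"required":["motion"]}

```bash
mkdir -p pics; ls; cat > h.py <<'E'
import cv2,numpy as np
from bench import get_state,eyes,ticket
def snap(n,f=None):
    d=eyes.get_image(n); im=np.array(d['pixels'])
    if f: cv2.imwrite('pics/'+f,im)
    np.savez(''+n+'.npz',**{k:np.array(v) for k,v in d.items()})
    return d
def ray(d,uv):
    uv=np.array(uv,float).reshape(-1,1,2)
    p=cv2.undistortPoints(uv,np.array(d['mtx'],float),np.array(d['dist_coeffs'],float)).reshape(-1,2)
    T=np.array(d['extrinsics']); r=np.c_[p,np.ones(len(p))]@T[:3,:3].T
    return T[:3,3],r
def onz(d,uv,z):
    o,r=ray(d,uv); return o+r*((z-o[2])/r[:,2])[:,None]
def proj(d,X):
    T=np.linalg.inv(np.array(d['extrinsics'])); 
    return cv2.projectPoints(np.array(X,float).reshape(-1,1,3),cv2.Rodrigues(T[:3,:3])[0],T[:3,3],np.array(d['mtx'],float),np.array(d['dist_coeffs'],float))[0].reshape(-1,2)
E
python3 - <<'E'
from h import *
a=[np.array(snap(n)['pixels']) for n in('scene','side','wrist')]
cv2.imwrite('pics/a.png',cv2.resize(a[0],(800,600)));cv2.imwrite('pics/b.png',cv2.resize(a[1],(800,600)))
cv2.imwrite('pics/w.png',a[2])
print(get_state())
E
```

```text
pics
{'time': 0.15, 'joint_positions': array([-1.32391389,  0.32166435, -0.07008285,  1.45138669,  0.02258492,
        1.37080177, -0.05692821]), 'qd': array([-0.00050201, -0.00167312, -0.00058598, -0.00410982, -0.00082219,
        0.00040372,  0.00077721]), 'joint_torque': array([-4.63650867e-04, -4.91789711e+01, -4.04870482e-01, -3.12881255e+01,
       -6.39782776e-02,  4.03041823e-02,  1.10588319e-04]), 'position': array([0.14989067, 0.63205332, 0.22170925]), 'tool_rot': array([ 2.46363242e+00,  1.94782640e+00, -1.74321587e-03]), 'ft_force': array([ 0.01215833,  0.69262809, -0.79986376]), 'torque': array([-0.02046551,  0.03373999,  0.01780864]), 'grip_width': 1.000804005403842}
```

View pics/a.png

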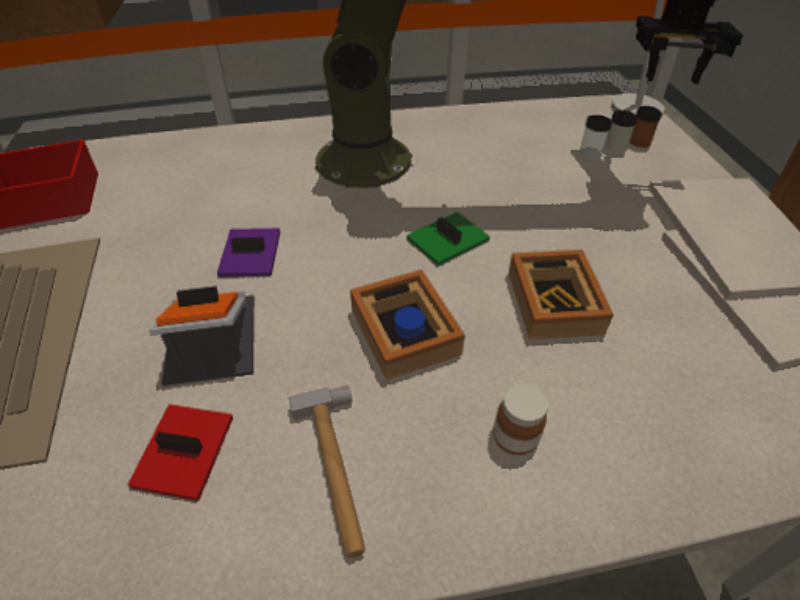

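View pics/b.png

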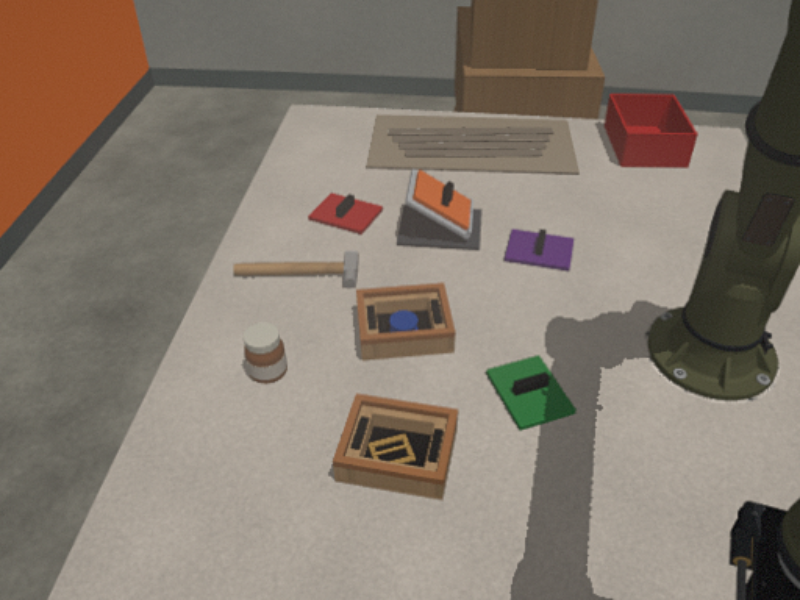

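The scene view (800×600) shows the buckle in the right tray at about (560,292) and the spool in the left tray at about (408,322). The orange lid is on the stand at about (200,305). The side view shows the buckle tray at about (395,445) and the lid at about (443,203).

```bash
cat >> h.py <<'E'
def load(n): return dict(np.load(''+n+'.npz'))
def tri(ds,uvs):
    A=np.zeros((3,3));b=np.zeros(3)
    for d,uv in zip(ds,uvs):
        o,r=ray(d,uv); r=r[0]/np.linalg.norm(r[0]); P=np.eye(3)-np.outer(r,r);A+=P;b+=P@o
    X=np.linalg.solve(A,b); return X,[np.round(proj(d,X)[0]-uv,1) for d,uv in zip(ds,uvs)]
def orange(im):
    hsv=cv2.cvtColor(im,cv2.COLOR_BGR2HSV); return cv2.inRange(hsv,(5,215,120),(16,255,255))
E
python3 - <<'E'
from h import *
s,d=load('scene'),load('side');k=.64
for nm,a,b in [('bartop',(197,292),(448,186)),('jarcap',(526,402),(262,338)),('spooltop',(410,320),(404,319)),('buckle',(560,296),(391,451))]:
    print(nm,tri([s,d],[np.array(a)*k,np.array(b)*k]))
# tray rim outer corners
print('bucklerim scene',onz(s,np.array([(511,254),(584,251),(612,310),(529,319)])*k,.05).round(3).tolist())
print('bucklerim side',onz(d,np.array([(356,396),(459,407),(443,473),(334,456)])*k,.05).round(3).tolist())
for n,c in(('scene',s),('side',d)):
    m=orange(c['pixels']);q=k*np.array((200,305) if n=='scene' else (443,203))
    N,L,S,C=cv2.connectedComponentsWithStats(m)
    for i in range(1,N):
        if S[i,4]>40: print(n,S[i],C[i].round(1))
print('cams',s['extrinsics'][:3,3],d['extrinsics'][:3,3])
for n,c,r in(('scene',s,(80,220,150,90)),('side',d,(235,90,100,80))):
    x,y,w,h=r; cv2.imwrite('pics/z%s.png'%n,cv2.resize(c['pixels'][y:y+h,x:x+w],None,fx=5,fy=5,interpolation=2))
a=cv2.imread('pics/zscene.png') 
x,y=85,160
A=cv2.resize(s['pixels'][160:250,85:175],(400,400));B=cv2.resize(d['pixels'][95:165,245:315],(400,400))
cv2.imwrite('pics/z.png',np.hstack([A,B]))
E
```

```text
bartop (array([ 0.48910453, -0.31768099,  0.09978328]), [array([-1.1, -1.4]), array([-0.8,  1.1])])
jarcap (array([0.75659668, 0.12192186, 0.07850706]), [array([0., 0.]), array([ 0., -0.])])
spooltop (array([0.54156394, 0.00630583, 0.03094896]), [array([-0.8, -1. ]), array([-0.8,  0.8])])
buckle (array([0.52603288, 0.2753308 , 0.01850288]), [array([0.6, 0.6]), array([ 0.7, -0.6])])
bucklerim scene [[0.438, 0.209, 0.05], [0.452, 0.342, 0.05], [0.597, 0.328, 0.05], [0.592, 0.188, 0.05]]
bucklerim side [[0.591, 0.203, 0.05], [0.432, 0.208, 0.05], [0.447, 0.33, 0.05], [0.604, 0.318, 0.05]]
scene [101 188  50  20 478] [125.2 198.9]
cams [ 1.12242899 -0.11021211  0.67733296] [0.42523752 0.9214241  0.89821543]
```

View pics/z.png

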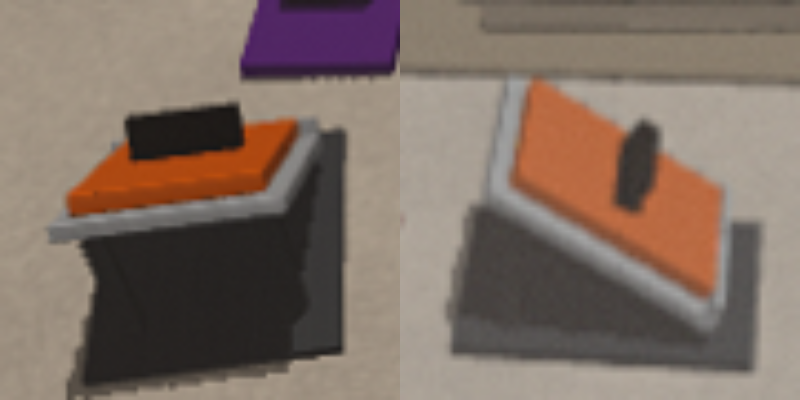

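The close crop shows the black bar lying across the slope, roughly along y. It triangulates to (0.49,-0.32,0.10), and 0.0965 high is expected. The buckle tray centre is about (0.52,0.265). I'll go over the tray for a close wrist view.

Request:
{"name": "carry_out", "arguments": {
  "motion": [
    [[0.37,-0.367,0.11],0.15],
    [[0.37,-0.367,0.11],0.15],
    [[0.37,-0.367,0.11],0.15],
    [[0.37,-0.367,0.11],0.15],
    [[0.37,-0.367,0.11],0.15],
    [[0.37,-0.367,0.11],0.15],
    [[0.37,-0.367,0.11],0.15],
    [[0.37,-0.367,0.11],0.15],
    [[0.37,-0.367,0.11],0.15],
    [[0.37,-0.367,0.11],0.15],
    [[0.37,-0.367,0.11],0.15],
    [[0.37,-0.367,0.11],0.15],
    [[0.37,-0.367,0.11],0.15],
    [[0.37,-0.367,0.11],0.15],
    [[0.37,-0.367,0.11],0.15],
    [[0.37,-0.367,0.11],0.15]
  ]
}}

```text
time: 1.75
position: [0.5191, 0.2668, 0.3324]
tool_rot: [-2.308, -2.13, 0.0]
ft_force: [-0.2, 0.2, -0.7]
grip_width: 0.999
```

```bash
python3 - <<'E'
from h import *
w=snap('wrist','w1.png'); np.savez('tray.npz',**{k:np.array(v) for k,v in w.items()})
print(np.round(w['extrinsics'],3))
print(proj(w,[[.52,.265,.05]]))
E
```

```text
[[ 0.08   0.957  0.278  0.443]
 [ 0.997 -0.077 -0.022  0.272]
 [-0.     0.279 -0.96   0.494]
 [ 0.     0.     0.     1.   ]]
[[252.3715674  157.10231178]]
```

View pics/w1.png

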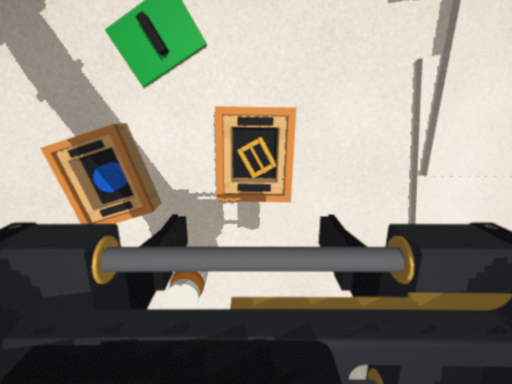

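The wrist picture shows the buckle at (256,156) inside the tray. The tray's rim corners are near (216,107), (296,107), (291,202) and (215,201). Next I'll go over the lid.

Request:
{"name": "carry_out", "arguments": {
  "motion": [
    [[-0.01,-0.587,0],0.08],
    [[-0.01,-0.587,0],0.08],
    [[-0.01,-0.587,0],0.08],
    [[-0.01,-0.587,0],0.08],
    [[-0.01,-0.587,0],0.08],
    [[-0.01,-0.587,0],0.08],
    [[-0.01,-0.587,0],0.08],
    [[-0.01,-0.587,0],0.08],
    [[-0.01,-0.587,0],0.08],
    [[-0.01,-0.587,0],0.08],
    [[-0.01,-0.587,0],0.08],
    [[-0.01,-0.587,0],0.08],
    [[-0.01,-0.587,0],0.08],
    [[-0.01,-0.587,0],0.08],
    [[-0.01,-0.587,0],0.08],
    [[-0.01,-0.587,0],0.08],
    [[-0.01,-0.587,0],0.08],
    [[-0.01,-0.587,0],0.08]
  ]
}}

```text
time: 3.6
position: [0.5104, -0.3205, 0.3328]
tool_rot: [2.223, 2.22, 0.001]
ft_force: [-0.1, 0.3, -0.1]
grip_width: 1.002
```

```bash
python3 - <<'E'
from h import *
w=snap('wrist','w2.png')
t=load('tray'); im=t['pixels']; hsv=cv2.cvtColor(im,cv2.COLOR_BGR2HSV)
for p in [(219,150),(226,130),(255,110),(292,150),(284,150),(255,198)]: print(p,hsv[p[1],p[0]])
m=cv2.inRange(hsv,(5,150,90),(18,255,255)); m[:,:205]=0;m[:,310:]=0;m[:100]=0;m[208:]=0
c=max(cv2.findContours(m,0,2)[0],key=cv2.contourArea)
P=onz(t,c.reshape(-1,2).astype(float),.05)[:,:2]
print('tray rect',cv2.minAreaRect((P*1000).astype(np.float32)))
print('poly',(1000*onz(t,cv2.approxPolyDP(c,5,True).reshape(-1,2).astype(float),.05)).round().tolist())
hw=cv2.cvtColor(w['pixels'],cv2.COLOR_BGR2HSV); 
print(get_state()['position'],get_state()['tool_rot'])
E
```

```text
(219, 150) [ 14 174 224]
(226, 130) [ 17 123 224]
(255, 110) [ 14 171 225]
(292, 150) [ 14 170 225]
(284, 150) [ 17 128 220]
(255, 198) [ 14 170 138]
tray rect ((518.8309936523438, 268.0494079589844), (126.8153076171875, 156.4409637451172), 84.46341705322266)
poly [[435.0, 214.0, 50.0], [591.0, 199.0, 50.0], [601.0, 323.0, 50.0], [447.0, 337.0, 50.0]]
[ 0.51026954 -0.3208121   0.33276534] [2.22308225e+00 2.21965225e+00 9.73631365e-04]
```

View pics/w2.png

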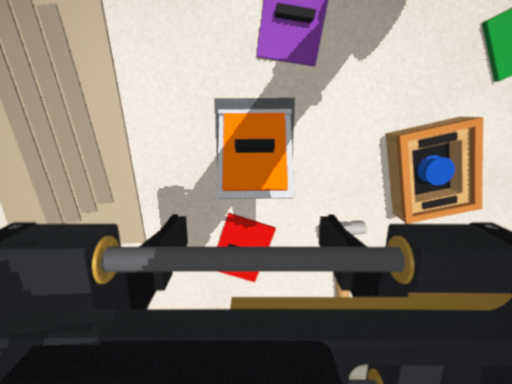

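The wrist view shows the lid at about (255,150), almost square to the image, with its bar centred at about (254,145). Now the exact numbers.

```bash
python3 - <<'E'
from h import *
w=load('wrist'); im=w['pixels']; g=im.max(2)
m=(g<50).astype(np.uint8)*255; m[:125]=0;m[170:]=0;m[:,:228]=0;m[:,280:]=0
c=max(cv2.findContours(m,0,1)[0],key=cv2.contourArea).reshape(-1,2).astype(float)
print(cv2.boundingRect(c.astype(np.int32)))
for z in(.0965,.09): print('bar',z,cv2.minAreaRect((1000*onz(w,c,z)[:,:2]).astype(np.float32)))
hsv=cv2.cvtColor(im,cv2.COLOR_BGR2HSV); m=cv2.inRange(hsv,(5,180,80),(18,255,255));m[200:]=0;m[:100]=0;m[:,:205]=0;m[:,310:]=0
c=max(cv2.findContours(m,0,1)[0],key=cv2.contourArea); q=cv2.approxPolyDP(c,6,True).reshape(-1,2).astype(float);print(q.tolist())
# lid top plane through centre of top at slope 32: centre lid top z ~ .066+.012*cos32
o,r=ray(w,q)
s,cc=np.sin(np.radians(32)),np.cos(np.radians(32))
n=np.array([-s,0,cc]); 
for bx in(.488,):
    p0=np.array([bx+.024*s,-.32,.066+.012*cc]); X=o+r*((p0-o)@n/(r@n))[:,None]; print((1000*X).round(1).tolist(),X.mean(0))
    for i in range(4): e=X[(i+1)%4]-X[i]; print(np.linalg.norm(e),np.degrees(np.arctan2(e[1],e[0])))
E
```

```text
(236, 140, 38, 12)
bar 0.0965 ((486.28509521484375, -318.8726501464844), (54.927940368652344, 16.22780990600586), 89.93501281738281)
bar 0.09 ((487.1477355957031, -318.82794189453125), (55.825138092041016, 16.492908477783203), 89.93504333496094)
[[282.0, 113.0], [224.0, 115.0], [223.0, 189.0], [286.0, 188.0]]
[[440.9, -273.4, 38.8], [443.9, -368.3, 40.7], [550.2, -366.4, 107.1], [549.0, -271.3, 106.3]] [ 0.49601928 -0.31986244  0.07324045]
0.09496748209439276 -88.18174253463047
0.12535740389761177 1.0496552604623928
0.09513802691824015 90.74383088297898
0.12745693798239455 -178.8479064792654
```

Lid: corner spacing is 95×126 mm against 100×130, its yaw is about 0 to 1°, and the bar centre is about (0.488,-0.319,0.083). Tray centre is (0.519,0.268), yaw -0.096. Next I descend with the jaws across the bar's ends.

Request:
{"name": "carry_out", "arguments": {
  "motion": [
    [[-0.022,0.001,-0.04],0],
    [[-0.022,0.001,-0.08],0],
    [[-0.022,0.001,-0.12],0],
    [[-0.022,0.001,-0.15],0],
    [[-0.022,0.001,-0.18],0],
    [[-0.022,0.001,-0.2],0],
    [[-0.022,0.001,-0.215],0],
    [[-0.022,0.001,-0.225],0],
    [[-0.022,0.001,-0.235],0],
    [[-0.022,0.001,-0.242],0],
    [[-0.022,0.001,-0.247],0],
    [[-0.022,0.001,-0.252],0],
    [[-0.022,0.001,-0.252],0],
    [[-0.022,0.001,-0.252],0]
  ]
}}

```text
time: 5.05
position: [0.4881, -0.3207, 0.0808]
tool_rot: [2.224, 2.218, 0.0]
ft_force: [-0.1, -0.4, -0.5]
grip_width: 1.0
```

Request:
{"name": "carry_out", "arguments": {
  "motion": [
    [[0,0,0],0],
    [[0,0,0],0],
    [[0,0,0],0],
    [[0,0,0],0],
    [[0,0,0],0],
    [[0,0,0],0],
    [[0,0,0],0],
    [[0,0,0],0]
  ],
  "grip": 1,
  "squeeze": 20
}}

```text
time: 5.85
position: [0.488, -0.3197, 0.0806]
tool_rot: [-2.223, -2.218, -0.001]
ft_force: [-1.0, 4.4, 3.2]
grip_width: 0.687
```

The opening is 0.687×87 = 59.8 mm, which is the bar length. Lifting.

Request:
{"name": "carry_out", "arguments": {
  "motion": [
    [[0,0,0.005],0],
    [[0,0,0.01],0],
    [[0,0,0.02],0],
    [[0,0,0.035],0],
    [[0,0,0.055],0],
    [[0,0,0.08],0],
    [[0,0,0.105],0],
    [[0,0,0.13],0],
    [[0,0,0.15],0],
    [[0,0,0.16],0],
    [[0,0,0.16],0]
  ]
}}

```text
time: 6.95
position: [0.4887, -0.3214, 0.2427]
tool_rot: [2.222, 2.216, 0.002]
ft_force: [0.0, 0.2, -2.8]
grip_width: 0.687
```

```bash
python3 - <<'E'
from h import *
d=snap('side');s=snap('wrist')
p=proj(d,[.488,-.32,.22])[0].astype(int);print(p,get_state()['ft_force'])
x,y=max(p[0]-50,0),max(p[1]-50,0)
A=cv2.resize(d['pixels'][y:y+100,x:x+100],(384,384))
cv2.imwrite('pics/l.png',np.hstack([A,s['pixels'][:,100:412]]))
E
```

```text
[287  85] [-0.02136782  0.5047882  -3.60021726]
```

View pics/l.png

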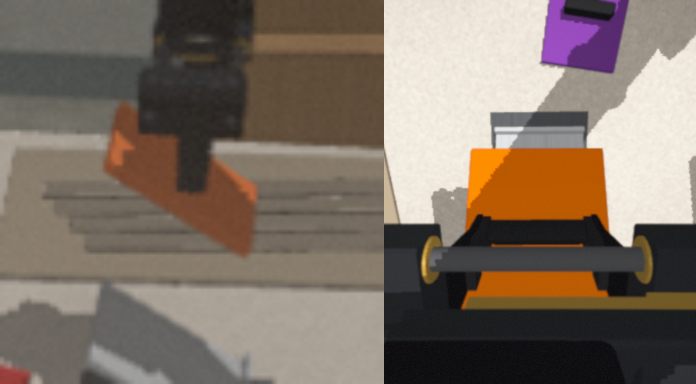

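The lid is held firmly, still tilted about 32°. I'll carry it to the clear table left of the buckle tray and level it there against the table.

Request:
{"name": "carry_out", "arguments": {
  "motion": [
    [[0.0,0.01,0.0],0],
    [[0.0,0.03,0],0],
    [[0.0,0.06,0],-0.02],
    [[0.0,0.1,0],-0.04],
    [[0.0,0.14,0],-0.06],
    [[0.0,0.18,0],-0.08],
    [[0.0,0.22,0],-0.1],
    [[0.0,0.265,0],-0.1],
    [[0.0,0.31,0],-0.1],
    [[0.0,0.355,0],-0.1],
    [[0.0,0.4,0],-0.1],
    [[0.0,0.445,0],-0.1],
    [[0.0,0.49,0],-0.1],
    [[0.0,0.535,0],-0.1],
    [[0.0,0.58,0],-0.1],
    [[0.0,0.625,0],-0.1],
    [[0.0,0.665,0],-0.1],
    [[0.0,0.7,0],-0.1],
    [[0.0,0.725,0],-0.1],
    [[0.0,0.74,0],-0.1]
  ]
}}

```text
time: 9.05
position: [0.4856, 0.4223, 0.2387]
tool_rot: [-2.328, -2.108, 0.004]
ft_force: [0.9, -0.7, -2.8]
grip_width: 0.684
```

Request:
{"name": "carry_out", "arguments": {
  "motion": [
    [[0,0,-0.02],0],
    [[0,0,-0.05],0],
    [[0,0,-0.08],0],
    [[0,0,-0.11],0],
    [[0,0,-0.14],0],
    [[0,0,-0.16],0],
    [[0,0,-0.175],0],
    [[0,0,-0.18],0],
    [[0,0,-0.18],0]
  ]
}}

```text
time: 9.95
position: [0.4878, 0.419, 0.0601]
tool_rot: [2.333, 2.104, -0.002]
ft_force: [-0.2, -0.4, -2.4]
grip_width: 0.69
```

```bash
python3 - <<'E'
from h import *
d=snap('side');s=snap('scene')
p=proj(d,[.488,.42,.05])[0].astype(int);q=proj(s,[.488,.42,.05])[0].astype(int);print(p,q,get_state()['position'])
x,y=max(p[0]-100,0),max(min(p[1]-100,184),0)
A=cv2.resize(d['pixels'][y:y+200,x:x+200],(400,400))
x,y=min(q[0]-70,372),max(q[1]-70,0)
B=cv2.resize(s['pixels'][y:y+140,x:x+140],(400,400))
cv2.imwrite('pics/m.png',np.hstack([A,B]))
E
```

```text
[260 337] [404 165] [0.48869302 0.42000457 0.06183318]
```

View pics/m.png

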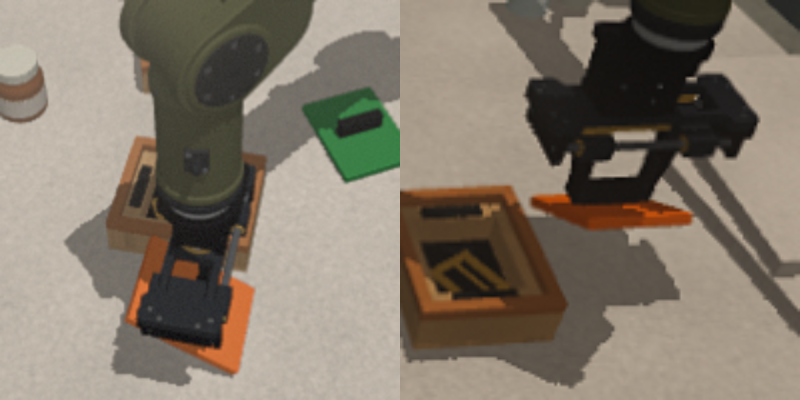

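The lid hangs clear, left of the tray, about 1 cm above the table. Now I'll roll it level about its low edge with a lighter squeeze.

Request:
{"name": "carry_out", "arguments": {
  "motion": [
    [[0,0,-0.005],0],
    [[0,0,-0.01],0],
    [[0.003,0,-0.013],0],
    [[0.0075,-0.001,-0.016],0],
    [[0.011,-0.001,-0.02],0],
    [[0.014,-0.001,-0.0235],0],
    [[0.017,-0.002,-0.0275],0],
    [[0.02,-0.002,-0.0315],0],
    [[0.022,-0.002,-0.036],0],
    [[0.023,-0.002,-0.038],0],
    [[0.024,-0.002,-0.04],0],
    [[0.024,-0.002,-0.041],0],
    [[0.024,-0.002,-0.041],0],
    [[0.024,-0.002,-0.041],0]
  ],
  "squeeze": 12
}}

```text
time: 11.45
position: [0.5115, 0.4176, 0.0194]
tool_rot: [-2.332, -2.105, 0.001]
ft_force: [0.2, -0.5, -0.9]
grip_width: 0.693
```

```bash
python3 - <<'E'
from h import *
s=snap('scene');w=snap('wrist');st=get_state();print(st['position'],st['ft_force'],st['torque'])
q=proj(s,[.51,.42,.05])[0].astype(int)
x,y=min(q[0]-50,412),max(q[1]-50,0)
B=cv2.resize(s['pixels'][y:y+100,x:x+100],(384,384))
cv2.imwrite('pics/n.png',np.hstack([B,w['pixels'][:,60:460]]))
E
```

```text
[0.51146602 0.41761434 0.0194182 ] [ 0.05971509 -0.08873204 -2.41480538] [-0.0214904  -0.04406958  0.02066543]
```

View pics/n.png

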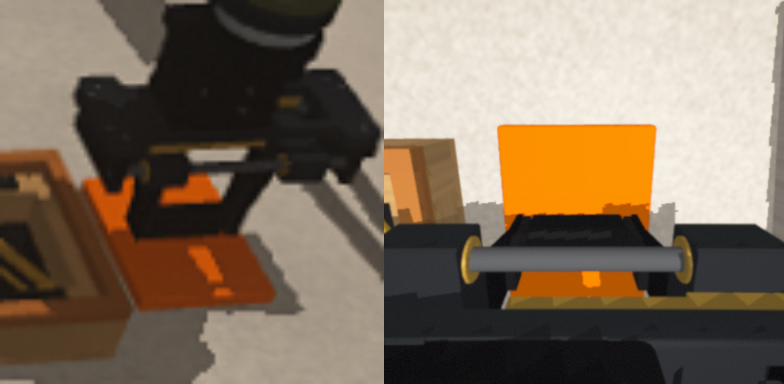

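The lid looks level beside the tray, but the force shows it isn't resting fully. I'll press it down a little more to square it against the table.

Request:
{"name": "carry_out", "arguments": {
  "motion": [
    [[0,0,-0.002],0],
    [[0,0,-0.002],0],
    [[0,0,-0.004],0],
    [[0,0,-0.004],0],
    [[0,0,-0.004],0]
  ]
}}

```text
time: 12.05
position: [0.5119, 0.4177, 0.0183]
tool_rot: [-2.332, -2.104, -0.0]
ft_force: [-3.1, -4.1, 13.3]
grip_width: 0.684
```

```bash
python3 - <<'E'
from h import *
w=snap('wrist');st=get_state();print(st['position'],st['ft_force'],st['tool_rot'])
hsv=cv2.cvtColor(w['pixels'],cv2.COLOR_BGR2HSV); m=cv2.inRange(hsv,(5,200,80),(18,255,255));m[200:]=0;m[:,:160]=0;m[:,350:]=0
E=[]
for u in range(185,322,4): E.append((u,np.nonzero(m[:,u])[0][0]-.5))
L=[(np.nonzero(m[v])[0][0]-.5,v) for v in range(135,185,4)]; R=[(np.nonzero(m[v])[0][-1]+.5,v) for v in range(135,185,4)]
for nm,P in(('edge -x',E),('side L',L),('side R',R)):
    X=onz(w,P,.012)[:,:2]; vx,vy,x0,y0=cv2.fitLine(X.astype(np.float32),cv2.DIST_HUBER,0,.001,.001).ravel(); print(nm,np.degrees(np.arctan2(vy,vx)),x0,y0)
    a=np.array(onz(w,P,.012)[:,:2]); print((a[0]*1000).round(1),(a[-1]*1000).round(1))
E
```

```text
[0.51198271 0.41764984 0.01834103] [-4.2543606  -4.43950351 12.97701423] [-2.33204044e+00 -2.10442459e+00 -4.53671461e-04]
edge -x 84.13072 0.44466415 0.42123687
[440.7 382.3] [449.2 465. ]
side L -5.802598 0.46281207 0.3725111
[446.2 374.2] [476.8 371.1]
side R -5.022559 0.4719796 0.4692744
[456.1 470.6] [486.8 468. ]
```

Lid pressed flat: its yaw is -5.6°, the tray's is -5.5°, and the lid centre is about 2.4 mm behind the TCP in x. Grip firmer, lift, and hover above the tray.

Request:
{"name": "carry_out", "arguments": {
  "motion": [
    [[0,0,0],0],
    [[0,0,0.002],0],
    [[0,0,0.01],0],
    [[0,0,0.03],0],
    [[0,0,0.06],0],
    [[0,0,0.085],0],
    [[0,0,0.09],0],
    [[0.003,-0.02,0.09],0],
    [[0.006,-0.05,0.09],0],
    [[0.009,-0.08,0.09],0],
    [[0.009,-0.11,0.09],0],
    [[0.009,-0.13,0.09],0],
    [[0.009,-0.145,0.09],0.005],
    [[0.009,-0.149,0.085],0.005],
    [[0.009,-0.149,0.075],0.005],
    [[0.009,-0.149,0.066],0.005],
    [[0.009,-0.149,0.06],0.005],
    [[0.009,-0.149,0.06],0.005],
    [[0.009,-0.149,0.06],0.005]
  ],
  "squeeze": 25
}}

```text
time: 14.0
position: [0.5208, 0.2691, 0.0752]
tool_rot: [-2.326, -2.111, 0.001]
ft_force: [0.1, 0.4, -2.4]
grip_width: 0.692
```

```bash
python3 - <<'E'
from h import *
s=snap('scene');w=snap('wrist');d=snap('side');st=get_state();print(st['position'],st['ft_force'],st['tool_rot'])
q=proj(s,[.52,.268,.05])[0].astype(int);p=proj(d,[.52,.268,.05])[0].astype(int)
A=cv2.resize(s['pixels'][q[1]-50:q[1]+50,q[0]-50:q[0]+50],(380,300))
C=cv2.resize(d['pixels'][p[1]-50:p[1]+50,p[0]-50:p[0]+50],(380,300))
B=cv2.resize(w['pixels'][90:290,120:260+120],(420,600),interpolation=cv2.INTER_CUBIC) if 0 else cv2.resize(w['pixels'][80:280,140:360],(420,382))
B=cv2.copyMakeBorder(B,0,600-382,0,0,0)
cv2.imwrite('pics/o.png',np.hstack([np.vstack([A,C]),B]))
E
```

```text
[0.5213435  0.26882627 0.07602787] [ 1.05567514 -1.02444867 -2.07713392] [2.32702940e+00 2.11033501e+00 1.53381251e-03]
```

View pics/o.png

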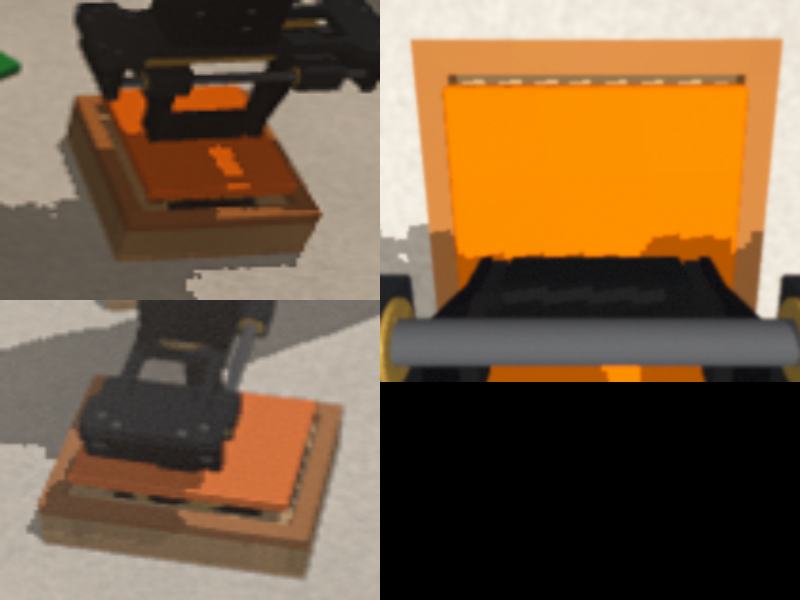

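The lid hovers level over the recess, slightly toward the far (+x) side. I'll compare lid edges and rim edges in this same picture.

```bash
python3 - <<'E'
from h import *
w=load('wrist'); a=np.radians(-5.6); ex=np.array([np.cos(a),np.sin(a)]);ey=np.array([-ex[1],ex[0]])
t=get_state()['position'][:2]
def show(n,uv,z):
    X=onz(w,uv,z)[:,:2]-t; print(n,[(round(float(1000*p@ex),1),round(float(1000*p@ey),1)) for p in X])
show('outer rim -x corners',[(156.8,101),(350.6,101)],.05)
show('inner rim -x corners',[(176.7,119.3),(331.2,119.3)],.05)
show('lid -x corners',[(173.5,125),(332.8,124.5)],.0697)
show('outer rim sides',[(140+(430-380)*.5238,80+250*.5236),(140+(764-380)*.5238,80+250*.5236)],.05)
show('lid sides',[(140+(455-380)*.5238,80+240*.5236),(140+(738-380)*.5238,80+240*.5236)],.0697)
E
```

```text
outer rim -x corners [(-81.6, -64.6), (-81.7, 64.0)]
inner rim -x corners [(-69.8, -52.4), (-69.9, 52.2)]
lid -x corners [(-67.2, -49.2), (-67.6, 47.8)]
outer rim sides [(-3.5, -65.5), (-3.6, 65.1)]
lid sides [(-14.9, -49.7), (-15.0, 48.8)]
```

The lid is within about 1 mm of the recess centre in both axes. Lowering it into the recess.

Request:
{"name": "carry_out", "arguments": {
  "motion": [
    [[0.0005,0.0005,-0.005],0],
    [[0.0005,0.0005,-0.009],0],
    [[0.0005,0.0005,-0.012],0],
    [[0.0005,0.0005,-0.014],0],
    [[0.0005,0.0005,-0.016],0],
    [[0.0005,0.0005,-0.018],0],
    [[0.0005,0.0005,-0.02],0],
    [[0.0005,0.0005,-0.02],0],
    [[0.0005,0.0005,-0.02],0]
  ]
}}

```text
time: 15.05
position: [0.5214, 0.2689, 0.0563]
tool_rot: [-2.327, -2.11, 0.0]
ft_force: [-4.0, -2.2, 6.9]
grip_width: 0.688
```

Request:
{"name": "carry_out", "arguments": {
  "motion": [
    [[0,0,-0.002],0],
    [[0,0,-0.004],0],
    [[0,0,-0.004],0],
    [[0,0,-0.002],0],
    [[0,0,0],0]
  ]
}}

```text
time: 15.55
position: [0.5218, 0.2691, 0.0564]
tool_rot: [2.327, 2.11, 0.002]
ft_force: [-0.7, -0.6, -3.2]
grip_width: 0.686
```

Request:
{"name": "carry_out", "arguments": {
  "motion": [
    [[0,0,0],0],
    [[0,0,0],0],
    [[0,0,0],0],
    [[0,0,0],0],
    [[0,0,0],0],
    [[0,0,0.01],0],
    [[0,0,0.03],0],
    [[0,0,0.05],0],
    [[0,0,0.06],0],
    [[0,0,0.06],0]
  ],
  "grip": -1
}}

```text
time: 16.55
position: [0.5227, 0.2697, 0.1178]
tool_rot: [2.327, 2.11, 0.006]
ft_force: [-0.1, -0.4, -0.1]
grip_width: 1.0
```

```bash
python3 - <<'E'
from h import *
s=snap('scene');w=snap('wrist');d=snap('side');st=get_state();print(st['position'],st['ft_force'])
q=proj(s,[.52,.268,.05])[0].astype(int);p=proj(d,[.52,.268,.05])[0].astype(int)
A=cv2.resize(s['pixels'][q[1]-50:q[1]+50,q[0]-50:q[0]+50],(380,300))
C=cv2.resize(d['pixels'][p[1]-50:p[1]+50,p[0]-50:p[0]+50],(380,300))
B=cv2.resize(w['pixels'][80:280,140:360],(420,382))
B=cv2.copyMakeBorder(B,0,600-382,0,0,0)
cv2.imwrite('pics/p.png',np.hstack([np.vstack([A,C]),B]))
E
```

```text
[0.52088603 0.26873873 0.11476069] [ 0.01258124 -0.15479406  0.08093812]
```

View pics/p.png

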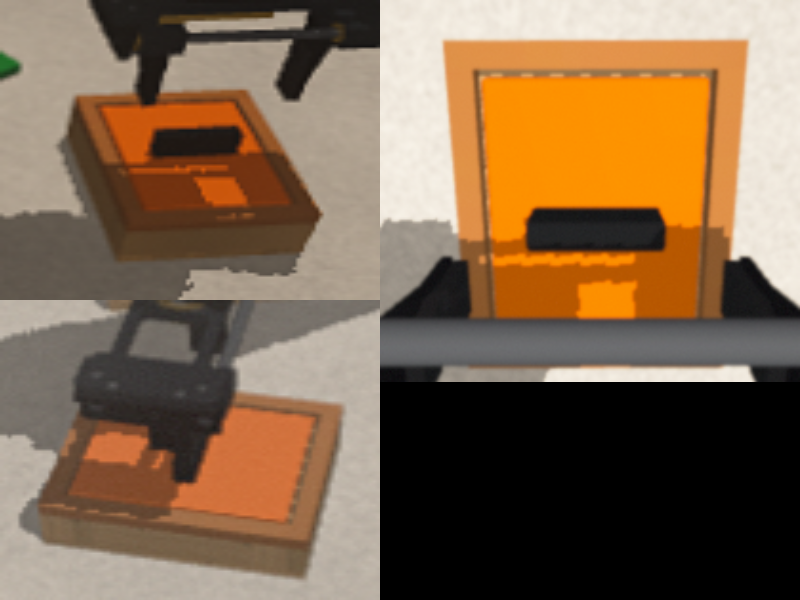

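The lid sits in the recess and looks flush all round. I'll press the bar top with shut fingers to be sure both supports are down, then retreat.

Request:
{"name": "carry_out", "arguments": {
  "motion": [
    [[-0.002,0,0],0],
    [[-0.002,0,0],0],
    [[-0.002,0,0],0],
    [[-0.002,0,0],0],
    [[-0.002,0,0],0],
    [[-0.002,0,0],0],
    [[-0.002,0,-0.015],0],
    [[-0.002,0,-0.03],0],
    [[-0.002,0,-0.036],0],
    [[-0.002,0,-0.04],0],
    [[-0.002,0,-0.042],0],
    [[-0.002,0,-0.044],0],
    [[-0.002,0,-0.046],0],
    [[-0.002,0,-0.046],0],
    [[-0.002,0,-0.046],0]
  ],
  "grip": 1
}}

```text
time: 18.2
position: [0.5207, 0.271, 0.0743]
tool_rot: [-2.326, -2.11, -0.008]
ft_force: [-6.6, -1.8, 22.9]
grip_width: 0.001
```

With 23 N on it, the bar top is at 74.3 mm (38+36 = 74 expected), so the lid is seated. Retreating.

Request:
{"name": "carry_out", "arguments": {
  "motion": [
    [[0,0,0.01],0],
    [[0,0,0.04],0],
    [[0,0,0.08],0],
    [[0,0,0.12],0],
    [[0,0,0.16],0],
    [[0,0,0.2],0],
    [[0,0,0.24],0],
    [[0,0,0.26],0],
    [[0,0,0.26],0],
    [[0,0,0.26],0],
    [[0,0,0.26],0]
  ]
}}

```text
time: 19.3
position: [0.5189, 0.2687, 0.3277]
tool_rot: [-2.327, -2.11, 0.005]
ft_force: [0.3, 0.9, -0.2]
grip_width: 0.005
```

```bash
python3 - <<'E'
from h import *
w=snap('wrist','q.png');print(get_state()['position'],get_state()['ft_force'])
E
```

```text
[0.51884741 0.26869189 0.32758366] [ 0.33485521 -0.16487067  0.24644561]
```

View pics/q.png

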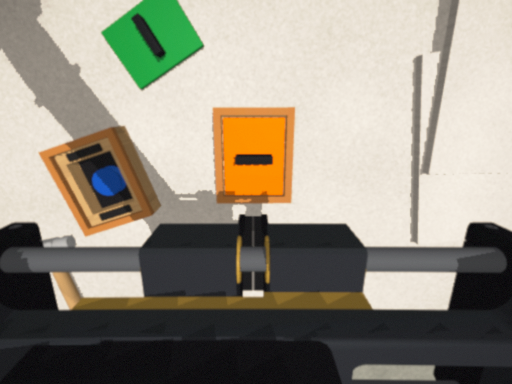

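The last view shows the lid at (254,157), centred in the buckle tray with an even gap all round. The spool is still in its tray at (107,180), and the arm is clear.

```bash
python3 -c "
from bench import ticket
print(ticket.close_job())"
```

```text
the job is handed in; nothing more can be done
None
```

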